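# Clear the spray can and pull the broken watch for repair

## Task

The square watch with the broken strap must come off the slanted display stand, which faces away from you, for repair, but a spray can stands in front of it: first set the can upright, wholly on the rubber mat. Then lift the square watch out together with its cushion and set it down flat, face up, on the floor of the open repair tray. Do not drop or knock over anything, and leave the two round watches and the other things on the counter where they are.

Things in the scene. Friction and masses are not known exactly. Their poses are not given: they have to be found in the camera images.
- reject: Square watch fixed on its cushion, 0.16 kg: cream block 80 (x) x 60 (y) x 40 (z) mm; on top a square steel case 40 x 40 x 10 mm (total height 50) and one dark strap half (+x side; the other is missing). Origin: centre of underside; z out of the face, x up the slope, y along the row. At the start z leans 35 degrees away from the robot. Grip across y, tool along -z.
- can: Upright spray can, 52 mm diameter up to 140 mm, a shoulder to 148 mm, then a white cap of 38 mm diameter up to 180 mm; about 0.24 kg. It stands in front of the square watch (customer side, beyond the stand seen from the robot), 95 to 110 mm horizontally from the watch cushion's origin. Origin: centre of its underside, z up.
- mat: Fixed square black rubber mat, 150 x 150 mm, 4 mm thick, flat on the counter to one side. Origin: centre of its underside (on the counter), x and y along its edges.
- tray: Fixed open white repair tray, 180 (x) x 200 (y) x 35 (z) mm, walls and floor 5 mm thick, on the other side. Origin: centre of its underside.
- tray_in (a point): Centre of the repair tray's inner floor, 5 mm above the counter, axes as the tray's; inside 170 (x) x 190 (y) mm.
- stand: Fixed wooden stand, 336 mm wide (y), with three cushions side by side 95 mm apart (35 mm gaps) on a 35 degree slope that faces away from the robot (stand's -x = world +x). Origin on the counter, 60 mm below the middle cushion's origin. A lip 14 mm high, 8 thick, holds the cushions' lower edges.
- lamp_bar (a point): Middle of the stand's aluminium lamp bar, 16 mm deep (x), 16 high, 336 long (y), 215 mm above the counter, over the middle of the row, on brackets at its ends. A gripper pointing straight down over a cushion hits it; one leaning 35 degrees outward, along the cushion's z (fingers pointing back at the robot), clears it. Lift the cushion 120 mm along its own z to be clear of all.
- watch_a: A round watch (steel case 40 mm diameter, both strap halves) on the same kind of cushion, 80 x 60 x 40 mm, in another place of the stand. Leave alone. Same origin and axes as the square one.
- watch_b: The other round watch, as watch_a. Leave alone.
- calculator: Black pocket calculator 140 x 85 x 19 mm lying flat. Leave alone. Origin: centre of underside.
- oil_jar: Small amber jar, 52 mm diameter, 55 mm high. Leave alone. Origin: centre of underside.
- screwdriver: Screwdriver 170 mm long, lying. Leave alone. Origin: underside.
- carton: Cardboard carton 70 x 90 x 50 mm. Leave alone. Origin: centre of underside.
- cup: White mug 76 mm diameter, 75 mm high. Leave alone. Origin: centre of underside.
Things that resemble listed ones, but are neither listed nor needed, are in the scene too. Several things look just like the mat: the one meant starts nearest to the robot's base.

How it is judged (in metres and radians):
On the way, in this order (a step that is already met when the one before it is completed fails the run):
1. the can stands upright on the mat, let go, before the square watch is taken (x of can in the frame of mat between -0.052 and 0.052 m and y of can in the frame of mat between -0.052 and 0.052 m and z of can in the frame of mat below 0.01 m and angle between can's own z axis and vertical below 0.1 rad and contact force between the fingers and can below 0.1 N), for 0.2 s.
2. the square watch is lifted off the stand (distance of reject from where it was at the start of the episode above 0.06 m and contact force between the fingers and reject above 0.3 N), for 0.1 s.
At the end, for the whole second after the job is handed in: Can upright (0.1 rad) on the mat, its centre within 52 mm of the mat's centre along each edge; square watch's cushion on the tray's floor (within 8 mm), face up (0.1 rad); both at rest; round watches and bystanders within 30 mm of their starts (x of can in the frame of mat between -0.052 and 0.052 m and y of can in the frame of mat between -0.052 and 0.052 m and z of can in the frame of mat below 0.01 m and angle between each of can, reject's own z axis and vertical below 0.1 rad and x of reject in the frame of tray_in between -0.07 and 0.07 m and y of reject in the frame of tray_in between -0.08 and 0.08 m and z of reject in the frame of tray_in below 0.008 m and linear speed of each of can, reject below 0.02 m/s and distance of each of watch_a, watch_b, calculator, oil_jar, screwdriver, carton, cup from where it was at the start of the episode below 0.03 m); the robot touches nothing.
It fails at once if the square watch is let go more than 20 mm above the tray's floor (dropped in) (horizontal distance between reject and tray_in below 0.12 m and z of reject in the frame of tray_in above 0.02 m and contact force between the fingers and reject below 0.02 N).
It fails at once if the can is let go more than 20 mm above the mat (dropped) (horizontal distance between can and mat below 0.1 m and z of can in the frame of mat above 0.024 m and contact force between the fingers and can below 0.02 N).
It fails at once if the can is knocked over (tilts more than 0.7 rad) (angle between can's own z axis and vertical above 0.7 rad).
It fails at once if a round watch is moved more than 30 mm (distance of any of watch_a, watch_b from where it was at the start of the episode above 0.03 m).
It fails at once if a bystander is moved more than 50 mm (distance of any of calculator, oil_jar, screwdriver, carton, cup from where it was at the start of the episode above 0.05 m).
It also fails if it takes over 61 s, if anything falls off the work surface, if the arm or the gripper's body presses on something with over 40 N, if the wrist force passes 120 N, or if a joint passes its speed limit or range.

## Robot

A 7-joint arm with a two-finger parallel gripper is mounted at the origin on the work surface. World frame = base frame: x ahead of the robot, y to its left, z up, the work surface at z = 0. Lengths are in m, angles in degrees, forces in N, time in s.
With the tool pointing down it reaches from about 0.375 to 0.925 m from the base axis. Payload 3.1 kg.
Tool frame: the origin (TCP) lies midway between the tips of the shut fingers; the grasp point (between the pads) lies 19 mm behind it; z points along the fingers, y is the line along which they close (so a half turn about z gives the same grasp; the last joint's range is limited). The gripper opens to 85 mm and grips with 20 to 120 N. Pads are 22 mm wide; open, the fingers measure 114 mm over their backs; the gripper's body (76 mm by 85 mm) begins 54 mm behind the grasp point. The pads swing forward as they close: fully open they stand 13 mm farther back than shut.
Start: joints at [58.109, 21.939, 2.515, 91.553, -1.026, 66.532, -2.859], TCP at [0.288, -0.583, 0.231] pointing down, gripper open.
Joint ranges: [-149.38, 149.38], [-23.57, 123.04], [-84.95, 90], [0, 143.3], [-89.99, 269.99], [3.08, 112.72], [-163.45, 163.45]. Speed limits (degrees/s): [159.86, 159.86, 180, 180, 180, 180, 180].

## Interface

Orientations are given as a 3x3 rotation matrix whose columns are the frame's x, y, z axes.
In Python, from cell import ctrl gives the robot as it stands. The module is installed in compiled form; this text tells all that it offers.
- The arm moves only by the tool send_rows, never from a script. Its argument "rows" is text: rows parted by semicolons, each of 5 numbers parted by spaces: the finger opening in cm, from 0 to 8.54, then the shift along the tool's x, y, z in cm, then the turn about the tool's z in rad. A call has exactly 8 rows; each row is the pose to reach, as a shift and turn from the pose commanded when the call began, along the tool's axes at that moment; what a row does not reach only later rows make up. A row lasts 1/12 s, in which the tool goes at most 41.7 mm and 7.16 degrees, less where a joint would pass 70% of its speed; a pose out of reach is approached as far as the arm can. A call with a gripper value outside its range is refused whole. The fingers move at their own pace and stop on an object; "squeeze" is the grip in N (left out, the last holds). Time passes only in rows, so rows that repeat a pose let the fingers close, or fill a call up. It gives the time, the measured TCP pose, the force, the opening and the grip force at its end, in the units of the state.
- ctrl.state(): the state, without advancing time (a new reading comes with each control period).
- ctrl.read_camera(name): name is "side" or "top" or "wrist"; returns a dict with "frame" (480x640x3 uint8, blue, green, red), "fx", "fy", "cx", "cy" (pixels), "world_from_camera" (4x4, takes a point from camera to world coordinates). Camera axes: x right, y up, looking along -z (the intrinsics and any distortion apply to the point x, -y, -z); pixel columns grow to the right and rows downward; lengths in m; the calibration is good to about 2 mm. A picture is of the moment at which its call begins. There is no depth.
- ctrl.hand_in(): hands the job in; it is judged then, once.
The state is a dict: "t": time; "joint_pos": joint angles; "dq": joint speeds; "effort": joint torques, N m; "ee_pos": TCP position; "eef_rot": TCP orientation; "ft_force": force on the tool from outside, world axes, zero at the start; "moment": the same for the moment, N m; "finger_gap": finger opening in m; "gripper_force": force on a finger pad.
Only numpy, scipy, OpenCV 4.12 (cv2) and the standard library are available. Lean on these libraries where they do the work, as an engineer would, in place of code of your own. Each camera call takes 0.05 s, during which the arm holds its last target. There are 200 camera calls.

## Working session

There is one attempt and no reset: what is moved stays moved. The work goes in short steps, Python scripts to look and compute and a tool call to move; the robot and the scene stay as the last step left them, time stands still between calls to the robot, and variables do not carry over. Pictures are saved under pics/ and viewed, at most 10 in all, crops included, and the job is handed in when it is done.

Besides the shell and the picture viewer there is one more tool, called after "Call:" as name(argument=value, ...), one argument or row to a line, values as JSON. send_rows: Moves the arm, as the interface text tells. Its arguments: {"type":"object","properties":{"rows":{"type":"string"},"squeeze":{"type":"number"}},"required":["rows"]}

```bash
mkdir -p pics
cat > h.py <<'E'
import numpy as np, cv2, json
from cell import ctrl
def cam(n):
    c=ctrl.read_camera(n); cv2.imwrite(f'pics/raw_{n}.png',c['frame'])
    json.dump({k:np.array(c[k]).tolist() for k in c if k!='frame'},open(f'{n}.json','w')); return c
def ray(c,u,v):
    T=np.array(c['world_from_camera']); d=np.array([(u-c['cx'])/c['fx'],-(v-c['cy'])/c['fy'],-1.])
    return T[:3,3],T[:3,:3]@d
def onz(c,u,v,z):
    o,d=ray(c,u,v); return o+d*(z-o[2])/d[2]
def proj(c,p):
    T=np.array(c['world_from_camera']); q=T[:3,:3].T@(np.array(p)-T[:3,3])
    return np.array([c['cx']+c['fx']*q[0]/-q[2], c['cy']-c['fy']*q[1]/-q[2]])
def tri(c1,p1,c2,p2):
    o1,d1=ray(c1,*p1);o2,d2=ray(c2,*p2)
    A=np.stack([d1,-d2],1);s=np.linalg.lstsq(A,o2-o1,rcond=None)[0]
    a=o1+d1*s[0];b=o2+d2*s[1];return (a+b)/2,np.linalg.norm(a-b)
E
python3 - <<'E'
from h import *
s=ctrl.state();print(s)
for n in('top','side','wrist'):
    c=cam(n);print(n,{k:c[k] for k in c if k!='frame'})
E
```

```text
{'t': 0.0, 'joint_pos': array([58.10913429, 21.99290599,  2.50963831, 91.65008614, -1.0249404 ,
       66.53058874, -2.85938337]), 'dq': array([-0.07536531, -0.02404302, -0.01088025, -0.03792071, -0.00639469,
       -0.09799106, -0.03711095]), 'effort': array([ 4.72940633e-05, -4.33462322e+01,  1.02478389e+00, -2.49511421e+01,
        1.05995365e-02,  1.13108684e-02, -1.25139545e-05]), 'ee_pos': array([ 0.28745727, -0.58192537,  0.22986775]), 'eef_rot': array([[ 8.96536188e-01,  4.42968613e-01, -1.29281705e-03],
       [ 4.42970478e-01, -8.96533251e-01,  2.29911226e-03],
       [-1.40618902e-04, -2.63391712e-03, -9.99996521e-01]]), 'ft_force': array([ 0.20508013,  0.40396579, -0.27096131]), 'moment': array([ 0.00629303, -0.03811141, -0.01584452]), 'gripper_force': 0.0, 'finger_gap': 0.0852169949158255}
top {'fx': 459.23072679770263, 'fy': 459.23072679770263, 'cx': 311.430643940718, 'cy': 245.17988515645004, 'world_from_camera': array([[-0.01070778,  0.98029289, -0.19725922,  0.30604223],
       [-0.99989329, -0.01245732, -0.00763048,  0.07952382],
       [-0.00993743,  0.19715647,  0.98032167,  1.30230604],
       [ 0.        ,  0.        ,  0.        ,  1.        ]])}
side {'fx': 507.25101549426154, 'fy': 507.25101549426154, 'cx': 313.4004370585709, 'cy': 243.49701694951654, 'world_from_camera': array([[-0.98679666,  0.11559089, -0.11345082,  0.39300051],
       [-0.16182114, -0.73305464,  0.6606397 ,  0.9722751 ],
       [-0.00680172,  0.67027579,  0.74208093,  1.13459837],
       [ 0.        ,  0.        ,  0.        ,  1.        ]])}
wrist {'fx': 353.56334360158803, 'fy': 353.56334360158803, 'cx': 323.01100962616783, 'cy': 245.80849428597244, 'world_from_camera': array([[ 0.44303799,  0.84747821,  0.29240046,  0.36320761],
       [-0.89650008,  0.41961825,  0.14215528, -0.54482755],
       [-0.00222307, -0.32511723,  0.94567111,  0.37319969],
       [ 0.        ,  0.        ,  0.        ,  1.        ]])}
```

View pics/raw_top.png

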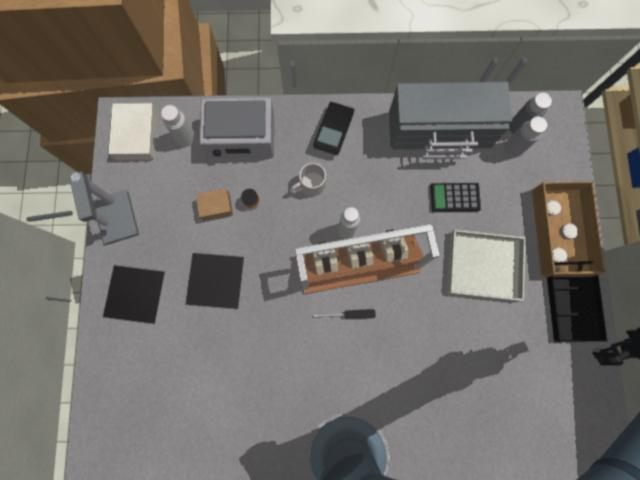

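View pics/raw_side.png

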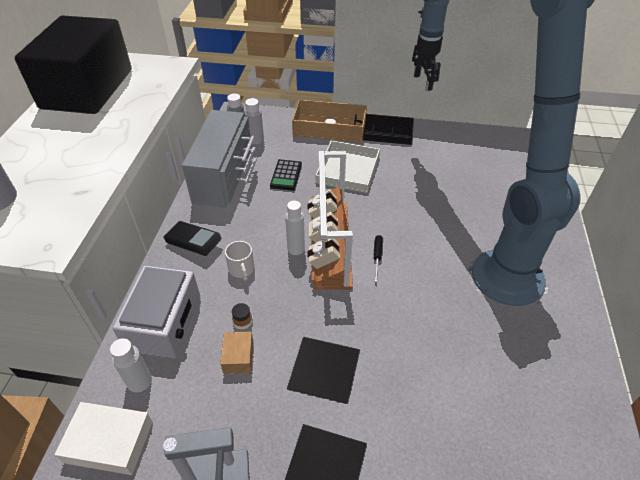

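Top view: stand at (365,260), with cushions at about (326,260), (360,255) and (394,247). Can cap at (350,215); mats at (215,280) and (134,293), the first nearer the base. Tray at (487,265). Other can-like objects are at (173,120), (541,103) and (535,130), all away from the stand. Watch candidates are the three cushions, so I'll check them in one close crop.

Run:
```python
from h import *
t=cv2.imread('pics/raw_top.png');s=cv2.imread('pics/raw_side.png')
a=cv2.resize(t[195:300,290:445],(800,542),interpolation=cv2.INTER_CUBIC)
b=cv2.resize(s[140:300,270:370],(375,600),interpolation=cv2.INTER_CUBIC)
o=np.zeros((600,800,3),np.uint8); a2=cv2.resize(t[200:300,295:440],(425,293),interpolation=cv2.INTER_CUBIC); o[:,425:]=b;o[:293,:425]=a2
w=cv2.imread('pics/raw_wrist.png');o[300:600,:400]=cv2.resize(w,(400,300))
cv2.imwrite('pics/crop1.png',o)
ct=json.load(open('top.json'));cs=json.load(open('side.json'))
# mat
for n,im,c in(('top',t,ct),('side',s,cs)):
    g=im.max(2); m=(g<45).astype(np.uint8)
    for k in cv2.findContours(cv2.morphologyEx(m,cv2.MORPH_OPEN,np.ones((5,5))),0,2)[0]:
        if cv2.contourArea(k)>900:
            (x,y),wh,an=cv2.minAreaRect(k);q=cv2.approxPolyDP(k,6,True)[:,0]
            print(n,'dark',round(x),round(y),cv2.contourArea(k),[np.round(onz(c,*p,0.004),3)[:2].tolist() for p in q])
    # tray: bright light
    m=((im.min(2)>165)).astype(np.uint8)
    for k in cv2.findContours(m,0,2)[0]:
        if cv2.contourArea(k)>60:
            q=cv2.approxPolyDP(k,5,True)[:,0];print(n,'white',cv2.boundingRect(k),[np.round(onz(c,*p,0.035),3)[:2].tolist() for p in q] if cv2.contourArea(k)>1500 else '')
```

```text
top dark 587 309 2058.5 [[0.468, -0.717], [0.466, -0.635], [0.292, -0.622], [0.291, -0.718]]
top dark 132 294 2297.0 [[0.511, 0.654], [0.374, 0.672], [0.356, 0.536], [0.486, 0.535]]
top white (54, 443, 12, 37) 
top white (58, 404, 12, 36) 
top white (61, 366, 12, 36) 
top white (65, 330, 11, 34) 
top white (68, 295, 10, 32) 
top white (73, 259, 9, 17) 
top white (553, 248, 14, 13) 
top white (452, 236, 62, 63) [[0.582, -0.315], [0.43, -0.296], [0.407, -0.456], [0.563, -0.476]]
top white (53, 226, 32, 31) 
top white (564, 224, 13, 14) 
top white (296, 224, 144, 57) 
top white (344, 207, 16, 18) 
top white (548, 201, 13, 14) 
top white (54, 194, 28, 30) 
top white (21, 194, 34, 28) 
top white (0, 194, 21, 24) 
top white (24, 187, 32, 5) 
top white (531, 117, 17, 15) 
top white (161, 105, 17, 15) 
top white (109, 103, 43, 51) [[1.006, 0.68], [0.849, 0.683], [0.847, 0.568], [1.001, 0.568]]
top white (535, 92, 17, 16) 
top white (271, 0, 369, 34) [[1.345, 0.209], [1.235, 0.208], [1.235, -0.929], [1.33, -0.944]]
side dark 388 129 1175.5 [[0.473, -0.738], [0.469, -0.575], [0.294, -0.578], [
[... 737 characters left out ...]
25], [0.606, -0.178], [0.569, -0.184], [0.56, -0.126], [0.591, -0.087], [0.582, -0.038], [0.557, -0.088], [0.545, -0.048], [0.454, -0.058], [0.533, -0.066], [0.523, -0.102], [0.541, -0.099], [0.54, -0.203], [0.574, -0.305], [0.527, -0.302], [0.538, -0.412], [0.58, -0.362], [0.595, -0.42], [0.52, -0.437], [0.504, -0.301], [0.431, -0.292]]
side white (574, 104, 62, 34) [[-0.283, -0.685], [-0.44, -0.685], [-0.538, -0.879], [-0.331, -0.882]]
side white (245, 98, 13, 8) 
side white (0, 52, 198, 221) [[1.241, -1.007], [1.563, -1.013], [1.45, -0.758], [1.452, -0.417], [1.683, -0.413], [1.768, -0.575], [1.769, -0.344], [1.684, -0.207], [1.534, -0.061], [1.509, 0.075], [1.421, 0.212], [1.238, 0.201]]
```

View pics/crop1.png

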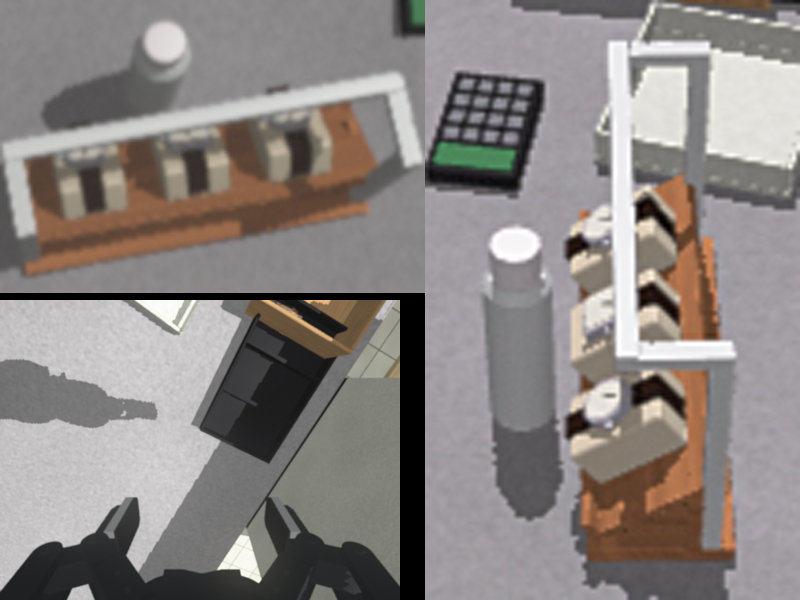

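The crop shows the square watch in the middle (no lower strap half, square case), with the can directly in front of it. The outer two are round. Next I measure the can, mat, tray and bar.

Run:
```python
from h import *
t=cv2.imread('pics/raw_top.png');s=cv2.imread('pics/raw_side.png')
ct=json.load(open('top.json'));cs=json.load(open('side.json'))
def blob(im,box,thr):
    x,y,w,h=box; m=(im[y:y+h,x:x+w].min(2)>thr).astype(np.uint8)
    k=max(cv2.findContours(m,0,2)[0],key=cv2.contourArea);(u,v),wh,a=cv2.fitEllipse(k);return (u+x,v+y),wh
a=blob(t,(338,200,28,28),185);b=blob(s,(280,195,28,22),200)
print('cap',a,b,tri(ct,a[0],cs,b[0]),onz(ct,*a[0],.18),onz(cs,*b[0],.18))
def quad(im,box,f,eps=5,area=300):
    x,y,w,h=box;m=f(im[y:y+h,x:x+w]).astype(np.uint8);m=cv2.morphologyEx(m,cv2.MORPH_OPEN,np.ones((3,3)))
    k=max(cv2.findContours(m,0,2)[0],key=cv2.contourArea);return cv2.approxPolyDP(k,eps,True)[:,0]+[x,y],cv2.minAreaRect(k)
for n,im,c,bx in(('top',t,ct,(175,240,80,80)),('side',s,cs,(275,325,95,85))):
    q,_=quad(im,bx,lambda p:p.max(2)<60);P=np.array([onz(c,*p,.004)[:2] for p in q]);print(n,'mat',q.tolist(),P.round(3).tolist(),P.mean(0))
q,_=quad(t,(440,220,95,90),lambda p:(p.min(2)>120)&(p[...,0].astype(int)<p[...,2]-2)|(p.min(2)>165));print('tray',q.tolist(),[onz(ct,*p,.035)[:2].round(3).tolist() for p in q])
# bar
for n,im,c,bx in(('top',t,ct,(290,220,155,65)),):
    x,y,w,h=bx;m=(im[y:y+h,x:x+w].min(2)>165).astype(np.uint8);k=max(cv2.findContours(m,0,2)[0],key=cv2.contourArea)
    q=cv2.approxPolyDP(k,3,True)[:,0]+[x,y];print('bar',[(p.tolist(),onz(c,*p,.223)[:2].round(3).tolist()) for p in q])
S=cv2.resize(s[175:280,285:360],(600,840),interpolation=cv2.INTER_CUBIC)[:600]
T=cv2.resize(t[225:285,305:415],(800,436),interpolation=cv2.INTER_CUBIC)
cv2.imwrite('pics/cT.png',T);cv2.imwrite('pics/cS.png',S)
```

```text
cap ((351.07177925109863, 213.6158571243286), (12.466878890991211, 13.23550796508789)) ((293.5748691558838, 204.6751298904419), (8.447365760803223, 12.52246379852295)) (array([ 0.6145916 , -0.01313185,  0.17630443]), np.float64(0.003233427869863473)) [ 0.61191012 -0.01272766  0.18      ] [ 0.61538797 -0.00983698  0.18      ]
top mat [[194, 254], [187, 303], [236, 307], [242, 258]] [[0.546, 0.428], [0.405, 0.442], [0.393, 0.304], [0.532, 0.289]] [0.46900174 0.36588788]
side mat [[303, 338], [288, 388], [347, 402], [358, 350]] [[0.539, 0.293], [0.551, 0.434], [0.407, 0.447], [0.396, 0.306]] [0.47327348 0.3700018 ]
tray [[454, 235], [451, 292], [513, 299], [514, 242]] [[0.585, -0.313], [0.425, -0.293], [0.404, -0.461], [0.563, -0.479]]
bar [([432, 226], [0.567, -0.203]), ([298, 248], [0.517, 0.12]), ([301, 279], [0.442, 0.113]), ([306, 278], [0.444, 0.102]), ([304, 252], [0.507, 0.106]), ([427, 231], [0.554, -0.191]), ([433, 256], [0.493, -0.201]), ([438, 255], [0.496, -0.213])]
```

View pics/cT.png

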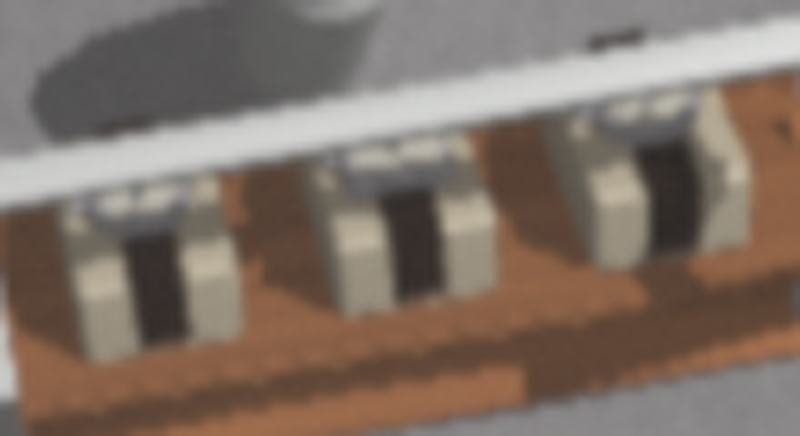

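Crop: the middle cushion's upper end face runs between top-view pixels (350.8,258.0)-(373.1,253.6) and (352.5,268.7)-(373.4,264.2), partly under the bar. The can is at about (0.614,-0.012) with its top near 0.176, against 0.18 expected. The mat centre is at (0.471,0.368) in both views. I start moving, raised.

Call:
send_rows(
  rows="8.5 2 -1.5 -3 0; 8.5 5 -3.5 -6 0.1; 8.5 8.5 -5.7 -8 0.2; 8.5 12 -8 -8 0.3; 8.5 15.3 -10.3 -8 0.3; 8.5 18.6 -12.5 -8 0.3; 8.5 22 -14.8 -8 0.3; 8.5 25 -17 -8 0.3",
  squeeze=60,
)

```text
t: 0.82
ee_pos: [0.4372, -0.3178, 0.3112]
eef_rot: [[0.987, 0.158, 0.0], [0.158, -0.987, -0.0], [0.0, 0.0, -1.0]]
ft_force: [0.8, -0.1, -0.2]
finger_gap: 0.0851
gripper_force: 0.0
```

Run:
```python
from h import *
ct=json.load(open('top.json'))
n=np.array([.988,.153]);r=np.array([-.153,.988])
e=[onz(ct,350.8,258.0,.116),onz(ct,373.1,253.6,.116),onz(ct,352.5,268.7,.083),onz(ct,373.4,264.2,.083)]
for p in e: print(p.round(4),(p[:2]@n).round(4),(p[:2]@r).round(4))
for nm,p in dict(bar=(.536,-.042),can=(.6135,-.0115)).items(): print(nm,np.array(p)@n,np.array(p)@r)
```

```text
[ 0.5092 -0.0139  0.116 ] 0.501 -0.0917
[ 0.5202 -0.0727  0.116 ] 0.5028 -0.1514
[ 0.4857 -0.0203  0.083 ] 0.4768 -0.0944
[ 0.4972 -0.0766  0.083 ] 0.4795 -0.1518
bar 0.523142 -0.123504
can 0.6043785 -0.1052275
```

Call:
send_rows(
  rows="8.5 2.6 -3.1 0 0; 8.5 5.2 -6.3 0 0; 8.5 7.8 -9.5 0 0; 8.5 10.4 -12.7 0 0; 8.5 13 -15.9 0 0; 8.5 15.6 -19.1 0 0; 8.5 18.2 -22.3 0 0; 8.5 20.5 -25.3 0 0",
)

```text
t: 1.48
ee_pos: [0.5997, -0.035, 0.311]
eef_rot: [[0.987, 0.159, -0.0], [0.159, -0.987, 0.0], [-0.0, -0.001, -1.0]]
ft_force: [0.6, -0.3, -0.2]
finger_gap: 0.085
gripper_force: 0.0
```

Call:
send_rows(
  rows="8.5 1.7 -2.1 0 0; 8.5 1.7 -2.1 3 0; 8.5 1.7 -2.1 4 0; 8.5 1.7 -2.1 5 0; 8.5 1.7 -2.1 5 0; 8.5 1.7 -2.1 5 0; 8.5 1.7 -2.1 5 0; 8.5 1.7 -2.1 5 0",
)

```text
t: 2.15
ee_pos: [0.6132, -0.0153, 0.2628]
eef_rot: [[0.988, 0.156, 0.002], [0.156, -0.988, -0.0], [0.002, 0.001, -1.0]]
ft_force: [1.0, -0.4, -0.9]
finger_gap: 0.0848
gripper_force: 0.0
```

Run:
```python
from h import *
t=cam('top');s=cam('side');w=cam('wrist');print(ctrl.state()['ee_pos'],ctrl.state()['joint_pos'])
print('cap proj wrist',proj(w,(.6135,-.0115,.18)))
o=np.zeros((480,800,3),np.uint8);o[:,:640]=w['frame'];o[:240,640:]=cv2.resize(s['frame'][140:290,260:360],(160,240));cv2.imwrite('pics/w1.png',o)
```

```text
[ 0.61300537 -0.01447079  0.26239992] [ 13.38807258  17.78984985 -19.40379753  94.13467035   6.25682242
  69.03430338 -88.32838281]
cap proj wrist [318.75680393 254.12754998]
```

View pics/w1.png

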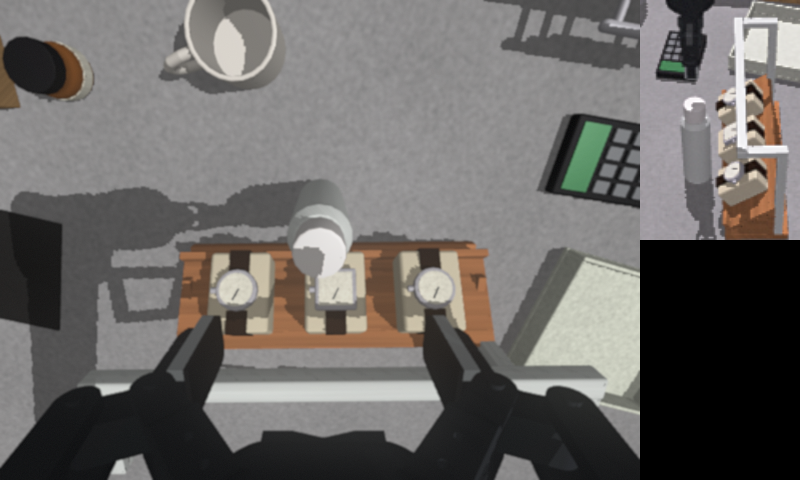

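Wrist view: cap at about (322,252) against a predicted (319,254), so the can position holds to 2 mm. The square watch at (335,288) is confirmed as the middle one. Descending onto the cap.

Call:
send_rows(
  rows="8.5 0 -0.2 2.5 0; 8.5 0 -0.2 5.5 0; 8.5 0 -0.2 8.5 0; 8.5 0 -0.2 11 0; 8.5 0 -0.2 12 0; 8.5 0 -0.2 12 0; 8.5 0 -0.2 12 0; 6 0 -0.2 12 0",
)

```text
t: 2.97
ee_pos: [0.6141, -0.012, 0.1436]
eef_rot: [[0.987, 0.158, 0.004], [0.158, -0.987, 0.0], [0.004, 0.001, -1.0]]
ft_force: [0.0, 0.2, 0.4]
finger_gap: 0.0753
gripper_force: 0.0
```

Call:
send_rows(
  rows="2 0 0 0 0; 2 0 0 0 0; 2 0 0 0 0; 2 0 0 0 0; 2 0 0 0 0; 2 0 0 0 0; 2 0 0 0 0; 2 0 0 0 0",
)

```text
t: 3.63
ee_pos: [0.6151, -0.0115, 0.1455]
eef_rot: [[0.987, 0.158, 0.007], [0.158, -0.987, 0.0], [0.007, 0.001, -1.0]]
ft_force: [-2.3, 0.4, 9.0]
finger_gap: 0.037
gripper_force: 61.6
```

Call:
send_rows(
  rows="2 0 0 -1 0; 2 0 0 -3 0; 2 0 0 -6 0; 2 0 0 -9 0; 2 0 -1 -11 0; 2 0 -4 -11 0; 2 0 -8 -11 0; 2 0 -12 -11 0",
)

```text
t: 4.3
ee_pos: [0.5933, 0.1055, 0.2522]
eef_rot: [[0.988, 0.154, 0.001], [0.154, -0.988, -0.001], [0.001, 0.001, -1.0]]
ft_force: [0.5, 0.5, -2.2]
finger_gap: 0.0372
gripper_force: 60.3
```

Call:
send_rows(
  rows="2 0 -4 0 0; 2 -0.5 -8 0 0; 2 -1.5 -12 0 0; 2 -3 -15.5 0 0; 2 -5 -19 0 0; 2 -6.5 -22.5 0 0; 2 -8 -26 0 0; 2 -8.2 -27.5 0 0",
)

```text
t: 4.97
ee_pos: [0.462, 0.3713, 0.2518]
eef_rot: [[0.986, 0.168, -0.003], [0.168, -0.986, 0.003], [-0.003, -0.004, -1.0]]
ft_force: [-1.5, 0.9, -1.9]
finger_gap: 0.0371
gripper_force: 60.4
```

Run:
```python
from h import *
t=cam('top');s=cam('side');st=ctrl.state();print(st['t'],st['ee_pos'],st['eef_rot'],st['joint_pos'],st['finger_gap'])
for n,c,z in(('top',t,.004),('side',s,.004)): print(n,[proj(c,(x,y,z)).round().tolist() for x,y in((.546,.428),(.405,.442),(.393,.304),(.532,.289))])
o=np.zeros((300,800,3),np.uint8);o[:,:400]=cv2.resize(t['frame'][180:330,120:320],(400,300));o[:,400:]=cv2.resize(s['frame'][220:430,180:460],(400,300));cv2.imwrite('pics/m1.png',o)
```

```text
5.0667 [0.46442403 0.37016944 0.25183471] [[ 9.85829065e-01  1.67747101e-01 -1.40176876e-03]
 [ 1.67750459e-01 -9.85825570e-01  2.78005476e-03]
 [-9.15553364e-04 -2.97580614e-03 -9.99995153e-01]] [ -16.44174521   17.76951282  -31.26006599   96.98955629    9.65905934
   67.91561278 -130.46849095] 0.03699346347297891
top [[194.0, 254.0], [187.0, 303.0], [236.0, 307.0], [242.0, 258.0]]
side [[290.0, 386.0], [348.0, 400.0], [359.0, 350.0], [306.0, 337.0]]
```

View pics/m1.png

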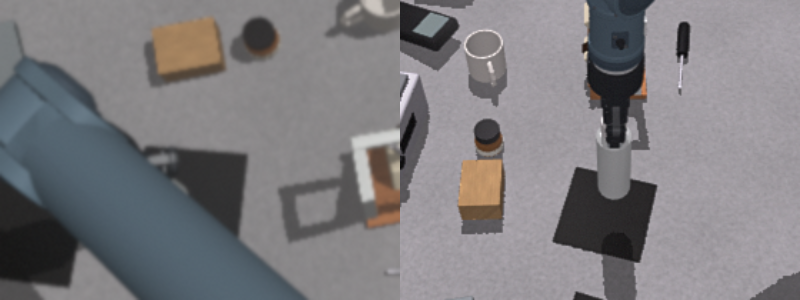

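The can hangs upright at side-crop (614,160) over the nearest mat. Lowering it.

Call:
send_rows(
  rows="2 0.6 0 2 0; 2 0.6 0 5 0; 2 0.6 0 7.5 0; 2 0.6 0 9 0; 2 0.6 0 9.7 0; 2 0.6 0 10.1 0; 2 0.6 0 10.2 0; 2 0.6 0 10.2 0",
)

```text
t: 5.73
ee_pos: [0.4759, 0.3659, 0.1503]
eef_rot: [[0.988, 0.157, 0.002], [0.157, -0.988, 0.001], [0.002, -0.001, -1.0]]
ft_force: [-0.9, 0.5, -2.1]
finger_gap: 0.0367
gripper_force: 61.0
```

Call:
send_rows(
  rows="2 0 0 0.1 0; 2 0 0 0.1 0; 2 0 0 0.2 0; 2 0 0 0.2 0; 2 0 0 0.3 0; 2 0 0 0.3 0; 2 0 0 0.3 0; 2 0 0 0.3 0",
)

```text
t: 6.4
ee_pos: [0.4761, 0.3668, 0.1496]
eef_rot: [[0.987, 0.158, 0.004], [0.158, -0.987, 0.001], [0.004, -0.001, -1.0]]
ft_force: [-2.3, -1.0, 9.2]
finger_gap: 0.037
gripper_force: 62.5
```

Call:
send_rows(
  rows="4.5 0 0 -0.1 0; 6 0 0 -0.1 0; 8.5 0 0 -0.1 0; 8.5 0 0 -0.1 0; 8.5 0 0 -0.1 0; 8.5 0 0 -0.1 0; 8.5 0 0 -0.1 0; 8.5 0 0 -1 0",
)

```text
t: 7.07
ee_pos: [0.4734, 0.3647, 0.1544]
eef_rot: [[0.987, 0.158, -0.004], [0.158, -0.987, -0.003], [-0.004, 0.002, -1.0]]
ft_force: [-0.9, -0.4, -0.4]
finger_gap: 0.085
gripper_force: 0.0
```

Call:
send_rows(
  rows="8.5 0 0 -3 0; 8.5 0 0 -6 0; 8.5 0 0 -9 0; 8.5 0 0 -12 0; 8.5 0 0 -15 0; 8.5 0 0 -18 0; 8.5 0 0 -21 0; 8.5 0 0 -24 0",
)

```text
t: 7.73
ee_pos: [0.4742, 0.3658, 0.3987]
eef_rot: [[0.987, 0.159, 0.001], [0.159, -0.987, 0.0], [0.001, -0.0, -1.0]]
ft_force: [0.5, 0.1, 0.4]
finger_gap: 0.0849
gripper_force: 0.0
```

Run:
```python
from h import *
s=cam('side');w=cam('wrist');t=cam('top');st=ctrl.state();print(st['joint_pos'],st['ee_pos'])
print('side cap pred',proj(s,(.476,.367,.184)),'wrist',proj(w,(.476,.367,.184)))
for n,im in (('side',s['frame']),('wrist',w['frame'])):
    for k in cv2.findContours((im.min(2)>190).astype(np.uint8),0,2)[0]:
        if 60<cv2.contourArea(k)<4000: print(n,cv2.minEnclosingCircle(k))
```

```text
[ -15.60037302   13.47388597  -31.49084703   84.32194602    7.10006251
   83.7195684  -127.98275765] [0.47548941 0.36742413 0.40094825]
side cap pred [323.64296002 327.16743898] wrist [325.4027063  211.73549165]
side ((170.0, 444.0), 7.211202621459961)
side ((100.5, 433.0), 50.11247253417969)
side ((119.91666412353516, 346.7916564941406), 10.7727632522583)
side ((323.875, 327.5), 8.262401580810547)
side ((152.5, 299.0), 47.02402877807617)
side ((576.5, 198.5), 14.916534423828125)
side ((590.6304321289062, 173.06521606445312), 11.775609970092773)
side ((574.5, 173.5), 11.510964393615723)
side ((364.5, 165.0), 21.59292221069336)
side ((582.5, 128.0), 12.619529724121094)
side ((604.0, 123.0), 21.260391235351562)
side ((580.8173828125, 114.73951721191406), 8.903058052062988)
side ((621.6363525390625, 112.36363983154297), 12.81313419342041)
wrist ((602.0, 253.0), 52.32600021362305)
wrist ((326.8524169921875, 206.73788452148438), 22.33915138244629)
wrist ((575.0, 187.5), 14.534542083740234)
wrist ((607.5, 2.5), 31.599149703979492)
```

The can stands where predicted: side cap seen at (324,327.5), predicted (323.6,327.2). The rows carry no tilt command, so I check how the arm behaves at the edge of its reach, moving inward over free counter.

Call:
send_rows(
  rows="8.5 -3.5 1.9 0 0; 8.5 -7 3.8 0 0; 8.5 -10.5 5.7 0 0; 8.5 -14 7.6 0 0; 8.5 -17.5 9.5 0 0; 8.5 -21 11.4 0 0; 8.5 -24.5 13.3 0 0; 8.5 -28 15.2 0 0",
)

```text
t: 8.55
ee_pos: [0.2465, 0.1849, 0.3924]
eef_rot: [[0.99, 0.144, -0.01], [0.144, -0.99, -0.007], [-0.011, 0.005, -1.0]]
ft_force: [-0.1, -1.4, 0.4]
finger_gap: 0.0852
gripper_force: 0.0
```

Call:
send_rows(
  rows="8.5 -3.5 1.9 0 0; 8.5 -7 3.8 0 0; 8.5 -10.5 5.7 0 0; 8.5 -10.5 5.7 0 0; 8.5 -10.5 5.7 0 0; 8.5 -10.5 5.7 0 0; 8.5 -10.5 5.7 0 0; 8.5 -10.5 5.7 0 0",
)

```text
t: 9.22
ee_pos: [0.1999, 0.1408, 0.304]
eef_rot: [[0.967, 0.153, -0.203], [0.165, -0.985, 0.041], [-0.194, -0.073, -0.978]]
ft_force: [0.1, 0.7, -0.7]
finger_gap: 0.0852
gripper_force: 0.0
```

Run:
```python
from h import *
st=ctrl.state();print(st['joint_pos'].round(1),st['ee_pos'],st['eef_rot'].round(3))
```

```text
[ -29.6  -23.5   -3.   128.5   -9.5   83.8 -111.3] [0.19991731 0.14081766 0.30399831] [[ 0.967  0.153 -0.203]
 [ 0.165 -0.985  0.041]
 [-0.194 -0.073 -0.978]]
```

Pushing past the inner limit tilts the tool back toward the robot, with tool z now (-0.20,0.04,-0.98). I check whether that tilt stays when the arm moves back into reach.

Call:
send_rows(
  rows="8.5 1.3 2.6 -1.6 0; 8.5 2.6 5.2 -3.2 0; 8.5 4 7.8 -4.9 0; 8.5 5.3 10.4 -6.5 0; 8.5 5.3 10.4 -6.5 0; 8.5 5.3 10.4 -6.5 0; 8.5 5.3 10.4 -6.5 0; 8.5 5.3 10.4 -6.5 0",
)

```text
t: 9.88
ee_pos: [0.2806, 0.046, 0.3505]
eef_rot: [[0.967, 0.157, -0.201], [0.168, -0.985, 0.041], [-0.191, -0.074, -0.979]]
ft_force: [-0.7, 0.3, 0.1]
finger_gap: 0.0852
gripper_force: 0.0
```

```bash
cat > st.py <<'E'
from h import *
st=ctrl.state();R=st['eef_rot'];print(st['t'],st['joint_pos'].round(1),st['ee_pos'].round(4),R.round(3).tolist())
Zt=-np.array([.574*.988,.574*.153,.819]);Yt=np.array([-.153,.988,0])
print('z err deg',np.degrees(np.arccos(R[:,2]@Zt)),'tilt',np.degrees(np.arccos(-R[2,2])),'azim of -z',np.degrees(np.arctan2(-R[1,2],-R[0,2])))
y=R[:,1];print('turn about z to align y (rad)',[round(float(np.arctan2(-R[:,0]@(s*Yt),R[:,1]@(s*Yt))),3) for s in(1,-1)])
E
python3 st.py
```

```text
9.8833 [-24.7 -19.1   9.7 119.9  -2.3  89.5 -96.2] [0.2806 0.046  0.3505] [[0.967, 0.157, -0.201], [0.168, -0.985, 0.041], [-0.191, -0.074, -0.979]]
z err deg 24.226508283100642 tilt 11.838180329855545 azim of -z -11.590671298590182
turn about z to align y (rad) [-3.123, 0.018]
```

Call:
send_rows(
  rows="8.5 -2 0 0.4 0; 8.5 -4 0 0.8 0; 8.5 -6 0 1.2 0; 8.5 -8 0 1.6 0; 8.5 -10 0 2 0; 8.5 -12 0 2.4 0; 8.5 -12 0 2.4 0; 8.5 -12 0 2.4 0",
)

```text
t: 10.55
ee_pos: [0.2174, 0.0418, 0.3363]
eef_rot: [[0.951, 0.183, -0.25], [0.199, -0.979, 0.043], [-0.237, -0.09, -0.967]]
ft_force: [-1.0, 4.5, 1.3]
finger_gap: 0.0851
gripper_force: 0.0
```

```bash
python3 st.py
```

```text
10.55 [  0.7 -23.5 -10.1 125.   -8.4  92.3 -86.2] [0.2174 0.0418 0.3363] [[0.951, 0.183, -0.25], [0.199, -0.979, 0.043], [-0.237, -0.09, -0.967]]
z err deg 21.544763614298812 tilt 14.6696366582408 azim of -z -9.686689571749103
turn about z to align y (rad) [-3.09, 0.052]
```

Call:
send_rows(
  rows="8.5 -2.8 -1.4 -1.8 0; 8.5 -5.6 -2.8 -3.6 0; 8.5 -8.4 -4.2 -5.3 0; 8.5 -11.2 -5.6 -7.1 0; 8.5 -11.2 -5.6 -7.1 0; 8.5 -11.2 -5.6 -7.1 0; 8.5 -11.2 -5.6 -7.1 0; 8.5 -11.2 -5.6 -7.1 0",
)

```text
t: 11.22
ee_pos: [0.1406, 0.119, 0.3414]
eef_rot: [[0.92, 0.158, -0.359], [0.127, -0.986, -0.109], [-0.371, 0.055, -0.927]]
ft_force: [0.1, -0.8, -0.6]
finger_gap: 0.0848
gripper_force: 0.0
```

```bash
python3 st.py
```

```text
11.2167 [ -14.6  -23.6  -17.6  125.4  -11.8   98.8 -110.6] [0.1406 0.119  0.3414] [[0.92, 0.158, -0.359], [0.127, -0.986, -0.109], [-0.371, 0.055, -0.927]]
z err deg 13.524823602040536 tilt 22.017407257828513 azim of -z 16.889791739935237
turn about z to align y (rad) [3.126, -0.016]
```

Call:
send_rows(
  rows="8.5 -1.6 2.8 -1.8 0; 8.5 -3.2 5.6 -3.6 0; 8.5 -4.8 8.5 -5.3 0; 8.5 -6.5 11.3 -7.1 0; 8.5 -8.1 14.1 -8.9 0; 8.5 -8.1 14.1 -8.9 0; 8.5 -8.1 14.1 -8.9 0; 8.5 -8.1 14.1 -8.9 0",
)

```text
t: 11.88
ee_pos: [0.152, 0.0227, 0.4117]
eef_rot: [[0.878, 0.166, -0.449], [0.094, -0.979, -0.179], [-0.47, 0.114, -0.875]]
ft_force: [0.5, 0.8, -0.3]
finger_gap: 0.085
gripper_force: 0.0
```

```bash
python3 st.py
```

```text
11.8833 [ 1.000e-01 -2.350e+01 -1.590e+01  1.194e+02 -2.300e+00  1.120e+02
 -9.530e+01] [0.152  0.0227 0.4117] [[0.878, 0.166, -0.449], [0.094, -0.979, -0.179], [-0.47, 0.114, -0.875]]
z err deg 9.10580437158392 tilt 28.912118348019085 azim of -z 21.674846736298516
turn about z to align y (rad) [3.1, -0.042]
```

Call:
send_rows(
  rows="8.5 -0.2 3.2 2 0; 8.5 -0.4 6.4 4 0; 8.5 -0.6 9.6 6 0; 8.5 -0.7 12.8 7.8 0; 8.5 -3 14 7.5 0; 8.5 -6 14.5 7 0; 8.5 -8 15 6 0; 8.5 -8 15 6 0",
)

```text
t: 12.55
ee_pos: [0.1065, -0.1244, 0.4128]
eef_rot: [[0.79, 0.163, -0.592], [0.069, -0.982, -0.178], [-0.61, 0.1, -0.786]]
ft_force: [-43.6, 21.0, 29.8]
finger_gap: 0.085
gripper_force: 0.0
```

```bash
python3 st.py
```

```text
12.55 [ 29.3 -23.5 -17.4 122.4  13.4 112.7 -65.7] [ 0.1065 -0.1244  0.4128] [[0.79, 0.163, -0.592], [0.069, -0.982, -0.178], [-0.61, 0.1, -0.786]]
z err deg 5.639908519566779 tilt 38.149452883804 azim of -z 16.736788306615694
turn about z to align y (rad) [3.089, -0.053]
```

Contact force showed up, so I've tilted in too close. Backing straight out.

Call:
send_rows(
  rows="8.5 3 1.4 -2.1 0; 8.5 6 2.7 -4.2 0; 8.5 9 4.1 -6.2 0; 8.5 11.6 5.4 -8.3 0; 8.5 11.6 5.4 -8.3 0; 8.5 11.6 5.4 -8.3 0; 8.5 11.6 5.4 -8.3 0; 8.5 11.6 5.4 -8.3 0",
)

```text
t: 13.22
ee_pos: [0.2633, -0.1494, 0.4199]
eef_rot: [[0.797, 0.183, -0.575], [0.086, -0.977, -0.193], [-0.597, 0.104, -0.795]]
ft_force: [0.9, -0.7, 1.1]
finger_gap: 0.0849
gripper_force: 0.0
```

```bash
python3 st.py
```

```text
13.2167 [ 28.2  -3.7 -21.1 106.5  15.1 110.6 -72.9] [ 0.2633 -0.1494  0.4199] [[0.797, 0.183, -0.575], [0.086, -0.977, -0.193], [-0.597, 0.104, -0.795]]
z err deg 6.160316988639488 tilt 37.33201615836392 azim of -z 18.53114539633172
turn about z to align y (rad) [3.104, -0.037]
```

Call:
send_rows(
  rows="8.5 -2 1.9 2.4 0; 8.5 -4 3.8 4.8 0; 8.5 -6 5.7 7.2 0; 8.5 -8 7.6 9.6 0; 8.5 -10 9.5 12 0; 8.5 -12 11.4 14.4 0; 8.5 -14 13.3 16.8 0; 8.5 -16 15.3 19.1 0",
)

```text
t: 13.88
ee_pos: [0.052, -0.3497, 0.3792]
eef_rot: [[0.799, 0.182, -0.574], [0.085, -0.978, -0.193], [-0.596, 0.105, -0.796]]
ft_force: [0.1, 0.5, 0.4]
finger_gap: 0.0852
gripper_force: 0.0
```

```bash
python3 st.py
```

```text
13.8833 [ 43.1 -13.7   0.8 119.9  32.7  92.7 -41.6] [ 0.052  -0.3497  0.3792] [[0.799, 0.182, -0.574], [0.085, -0.978, -0.193], [-0.596, 0.105, -0.796]]
z err deg 6.138186120302536 tilt 37.22944699679357 azim of -z 18.571138886281588
turn about z to align y (rad) [3.103, -0.039]
```

Call:
send_rows(
  rows="8.5 -3.2 -0.7 2.3 0; 8.5 -6.4 -1.4 4.6 0; 8.5 -9.6 -2.1 6.9 0; 8.5 -12.8 -2.9 9.2 0; 8.5 -16 -3.6 11.5 0; 8.5 -16 -3.6 11.5 0; 8.5 -16.5 -6.5 10 0; 8.5 -17 -9 8.5 0",
)

```text
t: 14.55
ee_pos: [-0.1285, -0.3399, 0.3724]
eef_rot: [[0.78, 0.181, -0.599], [0.108, -0.982, -0.156], [-0.617, 0.056, -0.785]]
ft_force: [-0.2, 0.9, 0.6]
finger_gap: 0.0851
gripper_force: 0.0
```

```bash
python3 st.py
```

```text
14.55 [ 96.2 -23.6 -19.7 127.   31.6  75.8 -10.8] [-0.1285 -0.3399  0.3724] [[0.78, 0.181, -0.599], [0.108, -0.982, -0.156], [-0.617, 0.056, -0.785]]
z err deg 4.70017462530922 tilt 38.2707937868267 azim of -z 14.567253576273702
turn about z to align y (rad) [3.129, -0.012]
```

Call:
send_rows(
  rows="8.5 -3 -1.4 2.3 0; 8.5 -6 -2.8 4.6 0; 8.5 -9.1 -4.1 6.9 0; 8.5 -9.1 -4.1 6.9 0; 8.5 -8.7 -6.2 5.2 0; 8.5 -8.3 -8.3 3.4 0; 8.5 -7.9 -10.3 1.6 0; 8.5 -7.9 -10.3 1.6 0",
)

```text
t: 15.22
ee_pos: [-0.2014, -0.2925, 0.3264]
eef_rot: [[0.714, 0.178, -0.677], [0.195, -0.979, -0.051], [-0.672, -0.096, -0.734]]
ft_force: [0.0, -0.8, -0.0]
finger_gap: 0.0852
gripper_force: 0.0
```

```bash
python3 st.py
```

```text
15.2167 [105.4 -23.6 -21.1 134.4  36.6  71.6  -4.7] [-0.2014 -0.2925  0.3264] [[0.714, 0.178, -0.677], [0.195, -0.979, -0.051], [-0.672, -0.096, -0.734]]
z err deg 8.202920573693223 tilt 42.74218842224673 azim of -z 4.29646187584904
turn about z to align y (rad) [-3.058, 0.084]
```

Call:
send_rows(
  rows="8.5 1.7 1.1 -3.2 0; 8.5 3.4 2.2 -6.4 0; 8.5 5 3.3 -9.7 0; 8.5 6.7 4.4 -12.9 0; 8.5 8.4 5.5 -16.1 0; 8.5 10 6.5 -19.4 0; 8.5 11.7 7.6 -22.6 0; 8.5 11.7 7.6 -22.6 0",
)

```text
t: 15.88
ee_pos: [0.058, -0.3349, 0.4114]
eef_rot: [[0.715, 0.199, -0.67], [0.204, -0.976, -0.072], [-0.668, -0.085, -0.739]]
ft_force: [0.2, -0.3, 0.8]
finger_gap: 0.0848
gripper_force: 0.0
```

```bash
python3 st.py
```

```text
15.8833 [ 97.1  -9.8 -47.6 112.4  27.8  98.2 -27. ] [ 0.058  -0.3349  0.4114] [[0.715, 0.199, -0.67], [0.204, -0.976, -0.072], [-0.668, -0.085, -0.739]]
z err deg 7.4857997942339995 tilt 42.341038554542784 azim of -z 6.155586250924305
turn about z to align y (rad) [-3.049, 0.093]
```

Call:
send_rows(
  rows="8.5 2 -1.6 -3.1 0; 8.5 4 -3.1 -6.2 0; 8.5 6 -4.7 -9.3 0; 8.5 8 -6.2 -12.4 0; 8.5 10 -7.8 -15.5 0; 8.5 12 -9.3 -18.6 0; 8.5 14 -10.9 -21.7 0; 8.5 16 -12.4 -24.8 0",
)

```text
t: 16.55
ee_pos: [0.2445, -0.1982, 0.476]
eef_rot: [[0.742, 0.176, -0.647], [0.181, -0.982, -0.06], [-0.646, -0.073, -0.76]]
ft_force: [-2.7, -3.5, 1.4]
finger_gap: 0.0853
gripper_force: 0.0
```

```bash
python3 st.py
```

```text
16.55 [123.8 -23.3 -84.1  97.2   7.9 112.5 -31.1] [ 0.2445 -0.1982  0.476 ] [[0.742, 0.176, -0.647], [0.181, -0.982, -0.06], [-0.646, -0.073, -0.76]]
z err deg 5.904576862286534 tilt 40.539694009756886 azim of -z 5.263778965314025
turn about z to align y (rad) [-3.076, 0.065]
```

Call:
send_rows(
  rows="8.5 2.1 -1 -1.7 0; 8.5 4.2 -2 -3.4 0; 8.5 6.3 -3 -5.1 0; 8.5 8.5 -4.1 -6.8 0; 8.5 8.5 -4.1 -6.8 0; 8.5 8.5 -4.1 -6.8 0; 8.5 8.5 -4.1 -6.8 0; 8.5 8.5 -4.1 -6.8 0",
)

```text
t: 17.22
ee_pos: [0.2775, -0.1308, 0.4543]
eef_rot: [[0.754, 0.221, -0.618], [0.204, -0.974, -0.1], [-0.624, -0.051, -0.78]]
ft_force: [-1.1, -0.5, 0.4]
finger_gap: 0.0852
gripper_force: 0.0
```

```bash
python3 st.py
```

```text
17.2167 [114.3 -23.6 -84.9  98.7   3.2 112.7 -39.6] [ 0.2775 -0.1308  0.4543] [[0.754, 0.221, -0.618], [0.204, -0.974, -0.1], [-0.624, -0.051, -0.78]]
z err deg 3.71759248635783 tilt 38.76937658537562 azim of -z 9.16887305408826
turn about z to align y (rad) [-3.055, 0.086]
```

Call:
send_rows(
  rows="8.5 1.9 0.1 -0.9 0; 8.5 3.8 0.3 -1.8 0; 8.5 5.7 0.4 -2.6 0; 8.5 7.5 0.6 -3.5 0; 8.5 9 0.7 -4 0; 8.5 9 0.7 -4 0; 8.5 9 0.7 -4 0; 8.5 9 0.7 -4 0",
)

```text
t: 17.88
ee_pos: [0.2917, -0.1038, 0.449]
eef_rot: [[0.773, 0.23, -0.591], [0.208, -0.972, -0.106], [-0.599, -0.041, -0.799]]
ft_force: [-0.1, -0.1, -1.1]
finger_gap: 0.085
gripper_force: 0.0
```

```bash
python3 st.py
```

```text
17.8833 [110.9 -23.6 -84.9  98.5   0.7 112.5 -43.3] [ 0.2917 -0.1038  0.449 ] [[0.773, 0.23, -0.591], [0.208, -0.972, -0.106], [-0.599, -0.041, -0.799]]
z err deg 2.0095355862718716 tilt 36.93184710091274 azim of -z 10.199879941325825
turn about z to align y (rad) [-3.054, 0.087]
```

Call:
send_rows(
  rows="8.5 1.3 3.3 1.7 0.02; 8.5 2.6 6.5 3.4 0.04; 8.5 3.9 9.8 5 0.06; 8.5 5.2 13 6.7 0.087; 8.5 6.4 16.3 8.4 0.087; 8.5 7.7 19.5 10 0.087; 8.5 9 22.8 11.7 0.087; 8.5 10.3 26 13.4 0.087",
)

```text
t: 18.55
ee_pos: [0.2317, -0.239, 0.3629]
eef_rot: [[0.806, 0.171, -0.566], [0.125, -0.985, -0.119], [-0.578, 0.025, -0.816]]
ft_force: [0.0, 0.1, -0.3]
finger_gap: 0.0848
gripper_force: 0.0
```

```bash
python3 st.py
```

```text
18.55 [125.  -23.5 -84.9 108.8   5.6  94.2 -36.3] [ 0.2317 -0.239   0.3629] [[0.806, 0.171, -0.566], [0.125, -0.985, -0.119], [-0.578, 0.025, -0.816]]
z err deg 1.7135665165374756 tilt 35.35303983595295 azim of -z 11.867972741822
turn about z to align y (rad) [3.142, -0.0]
```

Call:
send_rows(
  rows="8.5 -2.7 1.6 2 0; 8.5 -5.4 3.2 3.9 0; 8.5 -8 4.9 5.9 0; 8.5 -10.7 6.5 7.8 0; 8.5 -13.4 8.1 9.8 0; 8.5 -16.1 9.7 11.7 0; 8.5 -16.6 13.5 12.2 0; 8.5 -17.1 17.5 12.7 0",
)

```text
t: 19.22
ee_pos: [0.048, -0.4375, 0.3643]
eef_rot: [[0.802, 0.164, -0.575], [0.118, -0.986, -0.117], [-0.586, 0.026, -0.81]]
ft_force: [1.4, -0.1, -0.6]
finger_gap: 0.0849
gripper_force: 0.0
```

```bash
python3 st.py
```

```text
19.2167 [130.2   1.5 -74.7 108.6  34.1  87.6 -32.4] [ 0.048  -0.4375  0.3643] [[0.802, 0.164, -0.575], [0.118, -0.986, -0.117], [-0.586, 0.026, -0.81]]
z err deg 1.6974989552737443 tilt 35.91609472801369 azim of -z 11.456831051819936
turn about z to align y (rad) [3.135, -0.006]
```

Call:
send_rows(
  rows="8.5 3.1 1.5 -1 0; 8.5 6.3 3 -2 0; 8.5 9.4 4.5 -3 0; 8.5 12.5 6 -3.9 0; 8.5 15.7 7.5 -4.9 0; 8.5 18.8 9 -5.9 0; 8.5 21.5 10.3 -6.8 0; 8.5 24 11.5 -7.5 0",
)

```text
t: 19.88
ee_pos: [0.3098, -0.5104, 0.2849]
eef_rot: [[0.804, 0.172, -0.569], [0.13, -0.985, -0.115], [-0.581, 0.018, -0.814]]
ft_force: [0.3, 0.7, 0.6]
finger_gap: 0.0853
gripper_force: 0.0
```

```bash
python3 st.py
```

```text
19.8833 [ 81.2  40.5 -62.3  84.4  52.8 108.4 -63.1] [ 0.3098 -0.5104  0.2849] [[0.804, 0.172, -0.569], [0.13, -0.985, -0.115], [-0.581, 0.018, -0.814]]
z err deg 1.4834467045169224 tilt 35.517243001942845 azim of -z 11.398937518344063
turn about z to align y (rad) [-3.136, 0.005]
```

Call:
send_rows(
  rows="8.5 3.5 -1 -0.9 0; 8.5 7 -1.9 -1.8 0; 8.5 10.5 -2.9 -2.7 0; 8.5 14 -3.8 -3.5 0; 8.5 17.5 -4.8 -4.4 0; 8.5 21 -5.7 -5.3 0; 8.5 21 -5.7 -5.3 0; 8.5 21 -5.7 -5.3 0",
)

```text
t: 20.55
ee_pos: [0.4991, -0.4177, 0.2049]
eef_rot: [[0.802, 0.178, -0.57], [0.135, -0.984, -0.117], [-0.581, 0.017, -0.813]]
ft_force: [-0.6, -0.0, 0.2]
finger_gap: 0.0848
gripper_force: 0.0
```

```bash
python3 st.py
```

```text
20.55 [ 56.7  52.3 -55.2  71.7  51.2 110.7 -76.2] [ 0.4991 -0.4177  0.2049] [[0.802, 0.178, -0.57], [0.135, -0.984, -0.117], [-0.581, 0.017, -0.813]]
z err deg 1.6354664888622752 tilt 35.573948897396484 azim of -z 11.626298864043552
turn about z to align y (rad) [-3.131, 0.01]
```

Call:
send_rows(
  rows="8.5 2.9 -1.2 -2.1 0; 8.5 5.7 -2.3 -4.1 0; 8.5 8.6 -3.5 -6.2 0; 8.5 11.4 -4.6 -8.2 0; 8.5 11.9 -8.3 -8.6 0; 8.5 12.4 -12 -9 0; 8.5 12.9 -15.7 -9.4 0; 8.5 13.4 -19.4 -9.9 0",
)

```text
t: 21.22
ee_pos: [0.6272, -0.2018, 0.2066]
eef_rot: [[0.805, 0.169, -0.569], [0.124, -0.985, -0.117], [-0.58, 0.023, -0.814]]
ft_force: [0.2, 0.0, 0.2]
finger_gap: 0.085
gripper_force: 0.0
```

```bash
python3 st.py
```

```text
21.2167 [ 28.7  51.1 -38.6  63.   33.3 110.5 -87. ] [ 0.6272 -0.2018  0.2066] [[0.805, 0.169, -0.569], [0.124, -0.985, -0.117], [-0.58, 0.023, -0.814]]
z err deg 1.592768465702811 tilt 35.51752671490827 azim of -z 11.586323017790752
turn about z to align y (rad) [3.141, -0.0]
```

Call:
send_rows(
  rows="8.5 0.4 -3.5 0 0; 8.5 0.9 -7 0 0; 8.5 1.3 -10.5 0 0; 8.5 1.7 -14 0 0; 8.5 2.1 -17.3 0 0; 8.5 2.1 -17.3 0 0; 8.5 2.1 -17.3 0 0; 8.5 2.1 -17.3 0 0",
)

```text
t: 21.88
ee_pos: [0.6152, -0.03, 0.1908]
eef_rot: [[0.805, 0.17, -0.568], [0.126, -0.985, -0.117], [-0.58, 0.023, -0.814]]
ft_force: [0.7, -0.6, 0.4]
finger_gap: 0.0851
gripper_force: 0.0
```

```bash
python3 st.py
python3 - <<'E'
from h import *
w=cam('wrist');cv2.imwrite('pics/w2.png',w['frame']);t=cam('top')
O=np.array([.5238,-.0426,.06]);cx=np.array([-.819*.988,-.819*.153,.574]);cy=np.array([.153,-.988,0]);cz=np.array([.574*.988,.574*.153,.819])
for h in(.04,.05):
  for a,b in((.04,.03),(.04,-.03),(-.04,-.03),(-.04,.03),(.02,.02),(.02,-.02),(-.02,-.02),(-.02,.02)): print(h,a,b,proj(w,O+cx*a+cy*b+cz*h).round(1))
E
```

```text
21.8833 [  20.1   49.8  -42.2   69.3   26.8  107.4 -101.7] [ 0.6152 -0.03    0.1908] [[0.805, 0.17, -0.568], [0.126, -0.985, -0.117], [-0.58, 0.023, -0.814]]
z err deg 1.6313940147387438 tilt 35.46628331616424 azim of -z 11.679865153706482
turn about z to align y (rad) [-3.141, 0.001]
0.04 0.04 0.03 [353.6 283.3]
0.04 0.04 -0.03 [280.3 284.1]
0.04 -0.04 -0.03 [276.1 186.2]
0.04 -0.04 0.03 [356.8 185.9]
0.04 0.02 0.02 [341.9 260.8]
0.04 0.02 -0.02 [291.9 261.2]
0.04 -0.02 -0.02 [290.4 212.4]
0.04 -0.02 0.02 [342.9 212.1]
0.05 0.04 0.03 [355.  288.7]
0.05 0.04 -0.03 [279.3 289.6]
0.05 -0.04 -0.03 [274.8 188.6]
0.05 -0.04 0.03 [358.4 188.3]
0.05 0.02 0.02 [342.9 265.5]
0.05 0.02 -0.02 [291.2 266.1]
0.05 -0.02 -0.02 [289.7 215.7]
0.05 -0.02 0.02 [344.  215.4]
```

View pics/w2.png

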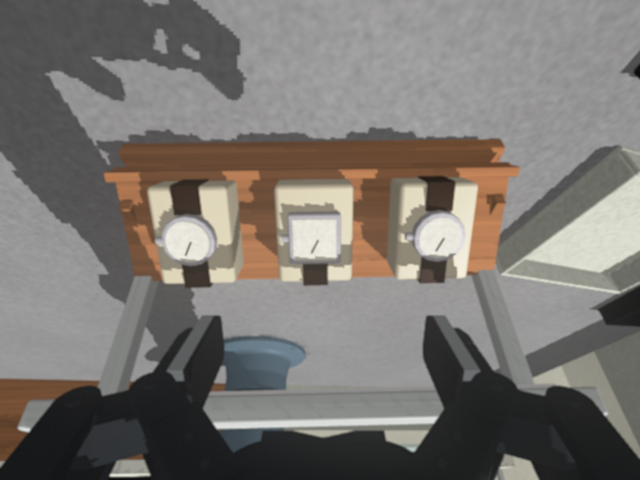

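Wrist view along the cushion's axis: square case at corners (289,213)-(341,263), cushion face (276,181)-(353,281), within about 3 px of prediction. The tilt lines up within 2°. I approach along tool z with small corrections.

Call:
send_rows(
  rows="8.5 0.25 -0.3 1 0; 8.5 0.25 -0.5 3 0; 8.5 0.25 -0.5 5 0; 8.5 0.25 -0.6 7 0; 8.5 0.25 -0.6 8 0; 8.5 0.25 -0.6 8 0; 8.5 0.25 -0.6 8 0; 8.5 0.25 -0.6 8 0",
)

```text
t: 22.65
ee_pos: [0.5716, -0.0305, 0.1246]
eef_rot: [[0.806, 0.172, -0.567], [0.129, -0.985, -0.116], [-0.578, 0.02, -0.816]]
ft_force: [1.0, -0.4, 0.6]
finger_gap: 0.0853
gripper_force: 0.0
```

```bash
cat > al.py <<'E'
from h import *
w=cam('wrist');im=w['frame'];st=ctrl.state();T=st['ee_pos'];R=st['eef_rot']
cx=np.array([-.819*.988,-.819*.153,.574]);cy=np.array([.153,-.988,0]);cz=np.array([.574*.988,.574*.153,.819])
# cream mask -> middle cushion
b,g,r=[im[...,i].astype(int) for i in range(3)]
m=((r>120)&(r-b>10)&(r-b<55)&(abs(r-g)<22)).astype(np.uint8)
m=cv2.morphologyEx(m,cv2.MORPH_CLOSE,np.ones((5,5)));
for k in cv2.findContours(m,0,2)[0]:
    if cv2.contourArea(k)>1500:print('cream',cv2.boundingRect(k),cv2.contourArea(k))
O=np.array([.5238,-.0426,.06]);rel=T-O;print('rel cx cy cz',rel@cx,rel@cy,rel@cz,'z.cx,cy',R[:,2]@cx,R[:,2]@cy)
for a,b in((.04,.03),(.04,-.03),(-.04,-.03),(-.04,.03)): print(proj(w,O+cx*a+cy*b+cz*.04).round(1))
print('force',st['ft_force'])
cv2.imwrite('pics/al.png',im)
E
python3 al.py; python3 st.py|tail -2
```

```text
cream (587, 380, 53, 78) 1754.0
cream (91, 266, 90, 78) 3455.0
cream (95, 207, 43, 88) 1820.0
cream (167, 205, 64, 126) 5281.0
cream (238, 203, 157, 138) 12958.5
cream (434, 202, 49, 130) 3648.0
cream (471, 201, 169, 136) 6422.0
rel cx cy cz -0.0032252601217059376 -0.004869509647349356 0.08145626239148981 z.cx,cy 0.004330866082807472 0.027828675290320973
[377.7 343. ]
[279.6 344.3]
[274.1 216.6]
[385.9 216.3]
force [0.73753969 0.24215532 0.86232052]
z err deg 1.5222960169084785 tilt 35.31050501725754 azim of -z 11.56304523994181
turn about z to align y (rad) [-3.137, 0.004]
```

Call:
send_rows(
  rows="8.5 0 0 1.5 0; 8.5 0 0 3 0; 8.5 0 0 4.5 0; 8.5 0 0 5.8 0; 8.5 0 0 6.8 0; 8.5 0 0 7.3 0; 8.5 0 0 7.3 0; 8.5 0 0 7.3 0",
)

```text
t: 23.37
ee_pos: [0.5295, -0.0388, 0.0646]
eef_rot: [[0.805, 0.173, -0.568], [0.13, -0.985, -0.116], [-0.579, 0.02, -0.815]]
ft_force: [0.9, 0.6, 0.6]
finger_gap: 0.0848
gripper_force: 0.0
```

```bash
python3 al.py
```

```text
cream (0, 351, 97, 88) 4167.0
cream (554, 340, 86, 95) 4580.0
cream (0, 244, 53, 112) 1612.5
cream (74, 243, 103, 148) 7777.0
cream (242, 240, 198, 207) 29312.5
cream (473, 238, 103, 156) 9951.0
rel cx cy cz -0.0026332679323388887 -0.0029851138364350967 0.007832688064080143 z.cx,cy 0.005481185647853881 0.028145669132861748
[404.4 446.1]
[259.5 449.2]
[246.6 270. ]
[423.4 268.8]
force [ 0.86838024  0.45029363 -0.04210079]
```

View pics/al.png

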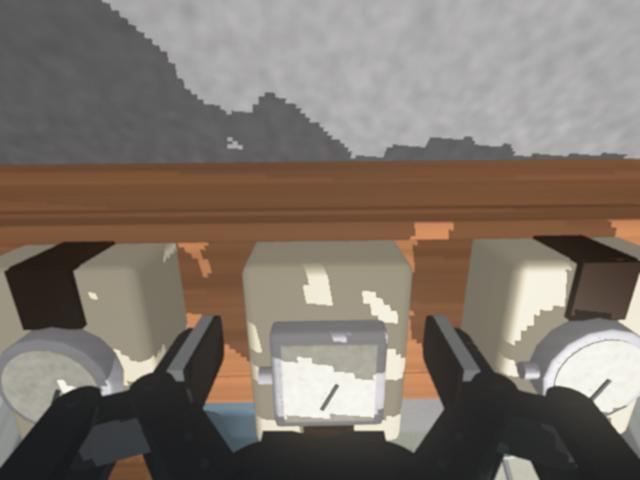

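The pads straddle the square cushion with clearance on both sides: left pad at (210,345), right pad at (440,345), cushion from 245 to 410. Gripping.

Call:
send_rows(
  rows="6.5 0 0 0 0; 5 0 0 0 0; 4 0 0 0 0; 4 0 0 0 0; 4 0 0 0 0; 4 0 0 0 0; 4 0 0 0 0; 4 0 0 0 0",
  squeeze=60,
)

```text
t: 24.08
ee_pos: [0.5302, -0.0388, 0.0653]
eef_rot: [[0.806, 0.173, -0.567], [0.129, -0.985, -0.116], [-0.578, 0.021, -0.816]]
ft_force: [2.6, -1.4, 4.7]
finger_gap: 0.0591
gripper_force: 66.4
```

Call:
send_rows(
  rows="4 0 0 -0.5 0; 4 0 0 -1.5 0; 4 0 0 -3 0; 4 0 0 -5 0; 4 0 0 -7 0; 4 0 0 -9 0; 4 0 0 -11 0; 4 0 0 -13 0",
)

```text
t: 24.75
ee_pos: [0.6032, -0.0235, 0.1704]
eef_rot: [[0.804, 0.173, -0.569], [0.13, -0.985, -0.117], [-0.581, 0.02, -0.814]]
ft_force: [0.8, 0.4, -2.1]
finger_gap: 0.0592
gripper_force: 65.8
```

```bash
python3 al.py; python3 st.py
```

```text
cream (554, 362, 77, 61) 2956.0
cream (441, 186, 199, 119) 4167.0
cream (144, 186, 306, 255) 39475.5
rel cx cy cz -0.0040870722723412994 -0.00755127092750804 0.14189548853294323 z.cx,cy 0.0003279408178411547 0.027351033492428387
[367.6 299.5]
[288.8 300.2]
[285.7 195.7]
[373.1 195.7]
force [ 3.33811972 -0.12158474  1.22546259]
24.8 [  20.4   49.8  -42.5   71.8   26.7  105.  -102.6] [ 0.6064 -0.0222  0.1738] [[0.808, 0.173, -0.563], [0.131, -0.985, -0.115], [-0.574, 0.019, -0.818]]
z err deg 1.471052603754982 tilt 35.08024849111214 azim of -z 11.531146968397811
turn about z to align y (rad) [-3.136, 0.005]
```

View pics/al.png

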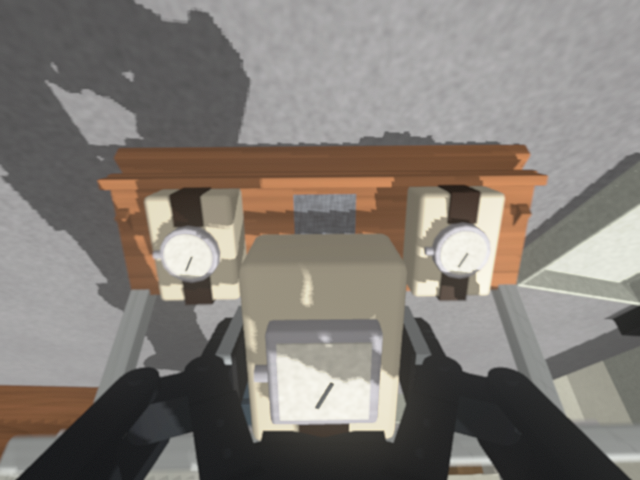

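The square watch is held cleanly and the two round watches are still in place; the old seat is empty at (325,215). Next I carry it up and out, using the upper wrist limit to level the tool.

Call:
send_rows(
  rows="4 -0.9 -1.6 -3.3 0; 4 -1.8 -3.1 -6.5 0; 4 -2.7 -4.7 -9.8 0; 4 -3.5 -6.3 -13 0; 4 -5 -6.3 -15 0; 4 -6.4 -6.3 -17 0; 4 -7.8 -6.2 -19.2 0; 4 -9.2 -6.1 -21.2 0",
)

```text
t: 25.47
ee_pos: [0.6205, 0.0431, 0.3166]
eef_rot: [[0.814, 0.176, -0.554], [0.133, -0.984, -0.118], [-0.566, 0.023, -0.824]]
ft_force: [-0.6, 1.4, -1.4]
finger_gap: 0.0591
gripper_force: 65.8
```

```bash
python3 st.py
```

```text
25.4667 [-17.5  39.2  15.7  63.6  -4.6 112.5 -82.9] [0.6205 0.0431 0.3166] [[0.814, 0.176, -0.554], [0.133, -0.984, -0.118], [-0.566, 0.023, -0.824]]
z err deg 1.859270227115956 tilt 34.48537310886331 azim of -z 12.06954301549862
turn about z to align y (rad) [-3.135, 0.006]
```

Call:
send_rows(
  rows="4 -0.9 0.2 -2.5 0; 4 -1.8 0.3 -5 0; 4 -2.7 0.5 -7.5 0; 4 -3.6 0.6 -10 0; 4 -4.4 0.8 -12 0; 4 -4.4 0.8 -12 0; 4 -4.4 0.8 -12 0; 4 -4.4 0.8 -12 0",
)

```text
t: 26.13
ee_pos: [0.629, 0.0592, 0.45]
eef_rot: [[0.927, 0.189, -0.325], [0.164, -0.981, -0.102], [-0.338, 0.042, -0.94]]
ft_force: [-1.2, 9.9, -17.7]
finger_gap: 0.0591
gripper_force: 65.7
```

```bash
python3 st.py
```

```text
26.1333 [-32.2  31.6  38.6  60.9 -12.5 112.1 -77.1] [0.629  0.0592 0.45  ] [[0.927, 0.189, -0.325], [0.164, -0.981, -0.102], [-0.338, 0.042, -0.94]]
z err deg 15.554487184613052 tilt 19.94101345687468 azim of -z 17.48104093379359
turn about z to align y (rad) [-3.122, 0.02]
```

Call:
send_rows(
  rows="4 -0.2 -0.8 -2.5 0; 4 -0.4 -1.6 -5 0; 4 -0.6 -2.4 -7.5 0; 4 -0.8 -3 -10 0; 4 -0.9 -3.2 -11 0; 4 -0.9 -3.2 -11 0; 4 -0.9 -3.2 -11 0; 4 -0.9 -3.2 -11 0",
)

```text
t: 26.8
ee_pos: [0.6189, 0.1083, 0.6176]
eef_rot: [[0.986, 0.163, -0.021], [0.159, -0.979, -0.126], [-0.041, 0.121, -0.992]]
ft_force: [0.8, -0.4, 2.1]
finger_gap: 0.0591
gripper_force: 65.9
```

```bash
python3 st.py
```

```text
26.8 [-42.9  23.   45.2  51.6  -9.6 112.7 -84.3] [0.6189 0.1083 0.6176] [[0.986, 0.163, -0.021], [0.159, -0.979, -0.126], [-0.041, 0.121, -0.992]]
z err deg 33.33878852400898 tilt 7.361770327234215 azim of -z 80.42237244609439
turn about z to align y (rad) [-3.136, 0.006]
```

Call:
send_rows(
  rows="4 -1 2 0.3 0; 4 -2.5 5.5 0.8 0; 4 -4 9 1.3 0; 4 -5.6 12.6 1.8 0; 4 -7.1 16.2 2.3 0; 4 -8.7 19.8 2.8 0; 4 -10.2 23.4 3.3 0; 4 -11.8 27 3.8 0",
)

```text
t: 27.47
ee_pos: [0.5443, -0.1838, 0.6028]
eef_rot: [[0.985, 0.163, -0.053], [0.155, -0.98, -0.124], [-0.073, 0.114, -0.991]]
ft_force: [1.6, -0.3, -2.4]
finger_gap: 0.0591
gripper_force: 65.7
```

Call:
send_rows(
  rows="4 -1.5 3.5 0.6 0; 4 -3 7 1.2 0; 4 -4.6 10.6 2 0; 4 -6.2 14.2 3 0; 4 -8 18 5 0; 4 -8.2 18.8 8 0; 4 -8.4 19 12 0; 4 -8.6 19.2 16 0",
)

```text
t: 28.13
ee_pos: [0.4815, -0.4061, 0.4722]
eef_rot: [[0.986, 0.158, -0.052], [0.15, -0.981, -0.126], [-0.07, 0.116, -0.991]]
ft_force: [0.3, -0.2, -1.7]
finger_gap: 0.0593
gripper_force: 65.8
```

```bash
python3 st.py
```

```text
28.1333 [ -8.2  17.3  53.9  77.5  -6.6  89.2 -37.1] [ 0.4815 -0.4061  0.4722] [[0.986, 0.158, -0.052], [0.15, -0.981, -0.126], [-0.07, 0.116, -0.991]]
z err deg 31.60367927539919 tilt 7.806614437366076 azim of -z 67.68528819998751
turn about z to align y (rad) [3.139, -0.002]
```

Run:
```python
from h import *
w=cam('wrist');s=cam('side')
o=np.zeros((480,800,3),np.uint8);o[:,:500]=w['frame'][:,70:570];o[:300,500:]=cv2.resize(s['frame'][70:220,280:430],(300,300));
T=np.array([.494,-.387]);
cv2.imwrite('pics/last.png',o)
print([proj(w,(.494+a,-.387+b,.035)).round().tolist() for a,b in((.08,.1),(-.1,.1),(-.1,-.1),(.08,-.1))],proj(w,(.494,-.387,.005)),proj(s,(.494,-.387,.005)))
```

```text
[[217.0, 83.0], [211.0, 204.0], [332.0, 218.0], [351.0, 107.0]] [279.8922302  147.57566096] [350.54422387 170.66013804]
```

View pics/last.png

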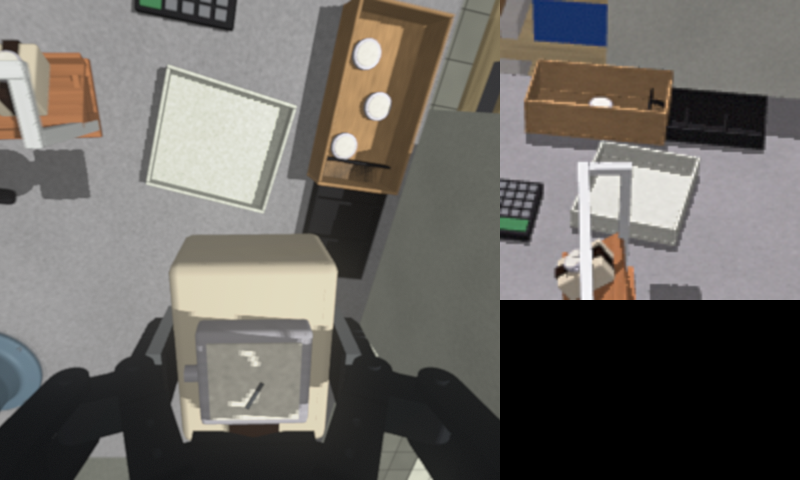

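The picture shows the cushion held centred, and tray rim corners in the wrist frame at about (238,68), (366,103), (335,211) and (218,184), turned about 16° from the tool.

```bash
python3 - <<'E'
from h import *
w=json.load(open('wrist.json'));ct=json.load(open('top.json'));cs=json.load(open('side.json'))
P=np.array([onz(w,*p,.035)[:2] for p in((238,68),(366,103),(335,211),(218,184))]);print(P.round(3),P.mean(0),np.linalg.norm(np.roll(P,-1,0)-P,axis=1))
S=np.array([onz(cs,280+(u-500)/2,70+v/2,.035)[:2] for u,v in((603,143),(699,157),(681,247))]);print(S.round(3),(S[0]+S[2])/2)
E
python3 st.py
```

```text
[[ 0.599 -0.315]
 [ 0.583 -0.509]
 [ 0.407 -0.491]
 [ 0.428 -0.296]] [ 0.50399555 -0.4026753 ] [0.1940969  0.17713933 0.19622359 0.17238693]
[[ 0.577 -0.501]
 [ 0.405 -0.486]
 [ 0.415 -0.248]] [ 0.49601885 -0.37436833]
28.2333 [ -8.2  17.5  53.7  78.9  -6.6  89.5 -37.1] [ 0.4744 -0.4004  0.4578] [[0.985, 0.157, -0.077], [0.148, -0.983, -0.105], [-0.092, 0.092, -0.991]]
z err deg 30.137951180237547 tilt 7.4797237026116665 azim of -z 53.841552945698844
turn about z to align y (rad) [3.137, -0.004]
```

Call:
send_rows(
  rows="4 0.6 -0.3 3.5 0.06; 4 1.3 -0.6 7.3 0.12; 4 2 -0.9 11.2 0.18; 4 2.7 -1.2 15 0.25; 4 3.4 -1.6 19 0.25; 4 4.1 -1.9 23 0.25; 4 4.7 -2.2 27 0.25; 4 5.2 -2.4 30 0.25",
)

```text
t: 28.9
ee_pos: [0.5193, -0.4093, 0.1697]
eef_rot: [[0.995, -0.083, -0.049], [-0.088, -0.988, -0.126], [-0.038, 0.13, -0.991]]
ft_force: [-0.7, 0.5, -2.1]
finger_gap: 0.0589
gripper_force: 65.9
```

```bash
cat >> st.py <<'E'
d=np.array([.502,-.400,.05])-st['ee_pos'];print('to tray z.05 (cm, tool):',(R.T@d*100).round(2),'yaw',np.degrees(np.arctan2(R[1,0],R[0,0])),st['ft_force'].round(1))
E
python3 st.py
```

```text
28.9 [ -4.5  32.9  48.1  96.6 -19.2  59.2 -47. ] [ 0.5193 -0.4093  0.1697] [[0.995, -0.083, -0.049], [-0.088, -0.988, -0.126], [-0.038, 0.13, -0.991]]
z err deg 31.72651276027291 tilt 7.780948698226367 azim of -z 68.58001843603982
turn about z to align y (rad) [2.898, -0.244]
to tray z.05 (cm, tool): [-1.34 -2.33 11.83] yaw -5.073789243867599 [-0.7  0.5 -2.1]
```

Call:
send_rows(
  rows="4 -0.5 -0.8 3 0; 4 -1 -1.6 6 0; 4 -1.3 -2.3 9 0; 4 -1.3 -2.3 11 0; 4 -1.3 -2.3 11.8 0; 4 -1.3 -2.3 11.8 0; 4 -1.3 -2.3 11.8 0; 4 -1.3 -2.3 11.8 0",
)

```text
t: 29.57
ee_pos: [0.5013, -0.4035, 0.0539]
eef_rot: [[0.995, -0.087, -0.047], [-0.092, -0.987, -0.129], [-0.035, 0.133, -0.99]]
ft_force: [-0.5, 0.1, -0.8]
finger_gap: 0.0587
gripper_force: 65.8
```

```bash
python3 st.py
```

```text
29.5667 [ -1.2  39.1  42.9 102.8 -24.7  47.  -43.9] [ 0.5013 -0.4035  0.0539] [[0.995, -0.087, -0.047], [-0.092, -0.987, -0.129], [-0.035, 0.133, -0.99]]
z err deg 31.882352954991422 tilt 7.913241012934638 azim of -z 70.109233517666
turn about z to align y (rad) [2.894, -0.248]
to tray z.05 (cm, tool): [ 0.05 -0.4   0.34] yaw -5.290449493220697 [-0.5  0.1 -0.8]
```

Call:
send_rows(
  rows="4 0 -0.1 0.7 0; 4 0 -0.2 1.4 0; 4 0.1 -0.3 2 0; 4 0.1 -0.4 2.5 0; 4 0.1 -0.4 2.8 0; 4 0.1 -0.4 2.9 0; 4 0.1 -0.4 3 0; 4 0.1 -0.4 3 0",
)

```text
t: 30.23
ee_pos: [0.4979, -0.4021, 0.0207]
eef_rot: [[0.995, -0.088, -0.052], [-0.094, -0.988, -0.127], [-0.04, 0.131, -0.991]]
ft_force: [-0.7, -0.2, -1.7]
finger_gap: 0.0591
gripper_force: 65.8
```

```bash
python3 st.py|tail -1
```

```text
to tray z.05 (cm, tool): [ 0.27  0.14 -2.95] yaw -5.371008156166441 [-0.7 -0.2 -1.7]
```

Call:
send_rows(
  rows="4 0 0 0.1 0; 4 0 0 0.2 0; 4 0 -0.1 0.3 0; 4 0 -0.1 0.4 0; 4 0 -0.1 0.4 0; 4 0 -0.1 0.5 0; 4 0 -0.1 0.5 0; 4 0 -0.1 0.5 0",
)

```text
t: 30.9
ee_pos: [0.4981, -0.4025, 0.0181]
eef_rot: [[0.995, -0.088, -0.05], [-0.094, -0.988, -0.127], [-0.039, 0.131, -0.991]]
ft_force: [-3.4, 3.1, 10.0]
finger_gap: 0.0591
gripper_force: 67.4
```

```bash
python3 st.py|tail -1
```

```text
to tray z.05 (cm, tool): [ 0.24  0.14 -3.21] yaw -5.393047482744172 [-3.4  3.1 10. ]
```

Touch-down at the height predicted, with the origin about 5 mm above the floor. Releasing gently.

Call:
send_rows(
  rows="5.8 0 0 -0.3 0; 6.1 0 0 -0.3 0; 6.4 0 0 -0.3 0; 6.8 0 0 -0.3 0; 7.4 0 0 -0.3 0; 8.2 0 0 -0.3 0; 8.5 0 0 -0.3 0; 8.5 0 0 -0.3 0",
  squeeze=20,
)

```text
t: 31.57
ee_pos: [0.498, -0.4011, 0.0185]
eef_rot: [[0.995, -0.087, -0.052], [-0.093, -0.988, -0.127], [-0.04, 0.131, -0.991]]
ft_force: [0.1, -0.4, 0.4]
finger_gap: 0.0847
gripper_force: 0.0
```

```bash
python3 st.py|tail -1
```

```text
to tray z.05 (cm, tool): [ 0.26  0.27 -3.15] yaw -5.355194969490353 [ 0.1 -0.4  0.4]
```

Call:
send_rows(
  rows="8.5 0 0 -1 0; 8.5 0 0 -2.5 0; 8.5 0 0 -4.5 0; 8.5 0 0 -7 0; 8.5 0 0 -10 0; 8.5 0 0 -13 0; 8.5 0 0 -16 0; 8.5 0 0 -19 0",
)

```text
t: 32.23
ee_pos: [0.5078, -0.3772, 0.21]
eef_rot: [[0.995, -0.088, -0.05], [-0.094, -0.987, -0.127], [-0.038, 0.131, -0.991]]
ft_force: [1.0, -0.6, -0.4]
finger_gap: 0.0845
gripper_force: 0.0
```

Call:
send_rows(
  rows="8.5 -3 0 -3 0; 8.5 -6 0 -6 0; 8.5 -9 0 -9 0; 8.5 -10 0 -9 0; 8.5 -10 0 -9 0; 8.5 -10 0 -9 0; 8.5 -10 0 -9 0; 8.5 -10 0 -9 0",
)

```text
t: 32.9
ee_pos: [0.4139, -0.3555, 0.2993]
eef_rot: [[0.995, -0.085, -0.053], [-0.092, -0.988, -0.127], [-0.041, 0.131, -0.99]]
ft_force: [-0.1, 0.9, 0.0]
finger_gap: 0.0851
gripper_force: 0.0
```

Run:
```python
from h import *
w=cam('wrist');s=cam('side');t=cam('top')
print('side cap',proj(s,(.476,.367,.184)))
for n,c in(('side',s),('top',t),('wrist',w)):
    im=c['frame'];b,g,r=[im[...,i].astype(int) for i in range(3)]
    print(n,'tray c',proj(c,(.502,-.4,.045)))
    m=((r-b>14)&(r-b<60)&(abs(r-g)<22)&(r>110)).astype(np.uint8);m=cv2.morphologyEx(m,cv2.MORPH_OPEN,np.ones((3,3)))
    for k in cv2.findContours(m,0,2)[0]:
        if cv2.contourArea(k)>60:
            x,y,ww,hh=cv2.boundingRect(k);p=onz(c,x+ww/2,y+hh/2,.045);
            if abs(p[0]-.5)<.12 and abs(p[1]+.4)<.25:print('cream',(x,y,ww,hh),cv2.contourArea(k),p.round(3),cv2.minAreaRect(k)[1:])
    if n=='side':
        for k in cv2.findContours((im.min(2)>190).astype(np.uint8),0,2)[0]:
            q=cv2.minEnclosingCircle(k)
            if abs(q[0][0]-324)<12 and abs(q[0][1]-327)<12:print('cap',q)
```

```text
side cap [323.64296002 327.16743898]
side tray c [349.19806441 158.86671202]
cream (326, 199, 11, 15) 103.0 [ 0.529 -0.159  0.045] ((14.229032516479492, 9.751364707946777), 84.2894058227539)
cream (346, 162, 15, 13) 136.0 [ 0.482 -0.351  0.045] ((12.0, 14.0), 90.0)
cap ((332.0, 335.5), 0.5001000165939331)
cap ((314.5, 335.5), 1.581238865852356)
cap ((323.875, 327.5), 8.262401580810547)
top tray c [488.90769881 263.22813414]
cream (478, 266, 9, 14) 72.0 [ 0.475 -0.38   0.045] ((13.0, 8.0), 90.0)
cream (479, 251, 23, 17) 185.5 [ 0.512 -0.405  0.045] ((16.0, 22.0), 90.0)
cream (400, 237, 8, 22) 92.0 [ 0.548 -0.168  0.045] ((21.496047973632812, 6.505383014678955), 81.8698959350586)
wrist tray c [326.18620441 106.05102917]
cream (298, 67, 59, 83) 2531.5 [ 0.5   -0.401  0.045] ((82.0, 58.0), 90.0)
```

The wrist view shows the cushion at (0.500,-0.401), squared in the tray and the right size. The can's cap is where I left it and the arm is clear. Handing in.

```bash
python3 -c "
from cell import ctrl
print(ctrl.hand_in())"
```

```text
the job is handed in; nothing more can be done
None
```

I handed the job in at about 33 s: the can stands upright on the mat nearest the base, and the square watch on its cushion is released in the middle of the repair tray, though I judged it face up and flat from its outline in the wrist camera only. While tilting the tool I had one brief contact of about 57 N, most likely with the robot's own arm, over the 40 N limit if it counts as pressing; nothing in the scene moved, and the hand-in gave no verdict.

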